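Run the grinding balls into the catch cup and hold the gate open

ROBOT

A 6-joint arm with a two-finger parallel gripper is mounted at the origin on a cart in front of the work surface, level with it; the furniture and walls round the work are solid. World frame = base frame: x ahead of the robot, y to its left, z up, the work surface at z = 0. Lengths are in m, angles in rad, forces in N, time in s.
With the tool pointing down it reaches from about 0.35 to 0.95 m from the base axis. Payload 17.4 kg.
Tool frame: the origin (TCP) lies midway between the tips of the shut fingers; the grasp point (between the pads) lies 19 mm behind it; z points along the fingers, y is the direction in which the jaws open and shut (so a half turn about z gives the same grasp; the last joint's range is limited). The gripper opens to 93 mm and grips with 3 to 60 N. Pads are 15 mm wide; open, the fingers measure 128 mm over their backs; the gripper's body (75 mm by 188 mm) begins 65 mm behind the grasp point.
Start: joints at [1.1, 0.116, 1.442, -0, 1.584, -0.038], TCP at [0.283, 0.613, 0.187] pointing down, gripper open.
Joint ranges: [-2.83, 2.83], [-0.83, 2.19], [0.07, 2.5], [-1.14, 4.28], [0.01, 3], [-2.97, 2.97]. Speed limits (rad/s): [1.89, 1.89, 2.22, 3.14, 3.14, 3.14].

INTERFACE

Orientations are given as a rotation vector (axis times angle).
In Python, from plant import get_obs, snapshot, calibration, sign_off gives the robot as it stands.
- The arm moves only by the tool jog_arm, never from a script. Its argument "series" is a list of rows, each a list of 3 entries, a list of its own where there are three numbers: the opening in per cent of the stroke, from 0 (shut) to 100 (fully open), then the shift along the world's x, y, z in units of 40 mm (1.0 is 40 mm), then the turn about the world's z in units of 6 degrees (1.0 is 6 degrees). In form: [[jaw, [dx, dy, dz], turn], ...]. A call has 1 to 20 rows; each row shifts and turns the commanded pose from where the row before left it; what a row does not reach is not made up. A row lasts 1/12 s, in which the tool goes at most 41.7 mm and 7.16 degrees, less where a joint would pass 70% of its speed; a pose out of reach is approached as far as the arm can. A call is refused whole if a number of a shift passes 1 or a number of a turn 1, either way. A call with a gripper value outside its range is refused whole. The fingers move at their own pace and stop on an object; the grip force is fixed at half the most. Time passes only in rows, so rows that do not move let the fingers close. It gives the time, the measured TCP pose, the force and the opening at its end, in the units of the state.
- get_obs(): the state, without advancing time (a new reading comes with each control period).
- snapshot(name): name is "scene" or "top" or "wrist"; returns the picture (420x560x3 uint8, blue, green, red); there is no depth.
- calibration(name): a dict with "camera_matrix" (3x3 intrinsics, pixels), "eye" and "orientation" of the camera in the world; the wrist camera has in their place "tool_from_camera" (4x4, takes a point from camera to tool coordinates, whose origin is the TCP and whose axes are the flange's). Camera axes: x right, y down, z forward; pixel columns grow to the right and rows downward; lengths in m; the calibration is good to about 2 mm. A picture is of the moment at which its call begins: read the wrist's pose just before it. calibration takes no time and is no camera call.
- sign_off(): hands the job in, once; it reports no verdict.
The state is a dict: "time": time; "joint_pos": joint angles; "dq": joint speeds; "joint_torque": joint torques, N m; "tool_pos": TCP position; "eef_rot": TCP orientation; "force": force on the tool from outside, world axes, zero at the start; "wrist_torque": the same for the moment, N m; "gripper_width": finger opening in m.
Only numpy, scipy, OpenCV 4.12 (cv2) and the standard library are available. Lean on these libraries where they do the work, as an engineer would, in place of code of your own. Each camera call takes 0.05 s, during which the arm holds its last target. There are 200 camera calls.

TASK

Get the three grinding balls out of the ball dispenser: turn the square white sample cup that stands mouth-down on the bench the right way up, stand it centred on the round dark pad under the dispenser's spout, and let go of it. Then pull the dispenser's spring-return bar handle out until its pointer is at the mark on the strip, so that the balls run down into the cup, and finish while still holding the bar there with the fingers; it snaps shut if let go. Leave the bottle, the carton and the vial beside it where they stand.

Things in the scene. Friction and masses are not known exactly. Their poses are not given: they have to be found in the camera images.
- cup: square white plastic sample cup, standing mouth-down (closed bottom on top): 54 x 54 mm outside with straight walls 2.5 mm thick, 62 mm tall, 40 to 70 g. Origin at the centre of its bottom; its x and y axes are square to its walls, its z axis points from bottom to mouth: at the start the origin is 62 mm above the bench and z points down. On its side it lies still; the bench around it is free for 70 mm and more.
- dispenser: ball dispenser, fixed: base plate 100 x 255 x 6 mm, white housing, an aluminium chute running downhill to the left. Origin on the bench; x from its front to its back (roughly away from the robot), y to its left, z up. Pad centre at (0, 115) mm, shut bar at (-85, -45), housing y from -80 to 25, x from -12 to 42. No part is higher than 140 mm.
- spout (a point): centre of the spout's lower opening, 85 mm above the bench (79 mm above the pad). Seen from the pad centre in the dispenser's axes, chute and spout cover x -12 to +12 mm and y -193 to +17 mm, top edge 109 mm (left) to 130 mm (right) above the bench; a bracket stands behind them from x +18 mm.
- cup_pad (a point): centre of the round dark pad, 68 mm across, on the dispenser's base plate, 6 mm above the bench, straight under the spout. Axes as dispenser. In front (-x) and to the left (+y) of the pad all is open.
- gate (a joint): slide of the dispenser's gate in m: 0 shut (start), grows as the bar is pulled toward the dispenser's front (-x of point cup_pad); 0.035 puts the pointer at the mark, end stop at 0.055. A spring pushes it shut: about 5 N at 0, 9 N at the mark. Above about 0.026 the balls run out one after the other within a second.
- gate_bar (a point): middle of the black cross bar of the gate's U-shaped pull handle, 120 mm above the bench: round, 12 mm thick, 72 mm long along the dispenser's y, nothing above it. From its ends two 8 mm stems run back (+x); between them 52 x 43 mm are free behind the bar, in front all is free. Moves with the gate; axes parallel to the dispenser's. A thin pointer at its right end (-y) runs over the mark strip.
- mark (a point): the dark cross line on the flat metal strip to the right of the bar, 107 mm above the bench; with the gate shut it lies 35 mm in front (-x) of the bar. The 12 mm wide strip lies 47 mm to the right of the bar's middle.
- bottle: bystander: small reagent bottle with blue cap, 69 mm across, 117 mm tall; origin at its underside
- carton: bystander: small folding carton 34 x 79 x 46 mm; origin at its underside
- bottle_buffer: fixed obstacle: the large blue-capped bottle to the right behind the dispenser, 105 mm across, 210 mm tall, the tallest thing near the work; origin at its underside
- vial: bystander: small cream bottle with white cap, 32 mm across, 72 mm tall; origin at its underside
- ball_0_center (a point): centre of polished steel ball 1 of 3, 16 mm across, waiting in the open chute uphill of the gate blade
- ball_1_center (a point): centre of polished steel ball 2 of 3, 16 mm across, waiting in the open chute uphill of the gate blade
- ball_2_center (a point): centre of polished steel ball 3 of 3, 16 mm across, waiting in the open chute uphill of the gate blade
There are look-alikes about, which are no part of the job. Several things look just like the cup: the one meant starts farthest from the robot's base.

How it is judged:
By the outcome, as a careful person would: the job done as asked, in the order asked, and still so for the second after the job is handed in, while the arm keeps its last pose, push and grip.
It also fails if it takes over 72 s, if anything falls off the work surface, if the arm or the gripper's body presses on something with over 40 N, if the wrist force passes 120 N, or if a joint passes its speed limit or range.

## Working session

There is one attempt and no reset: what is moved stays moved. The work goes in short steps, Python scripts to look and compute and a tool call to move; the robot and the scene stay as the last step left them, time stands still between calls to the robot, and variables do not carry over. Pictures are saved under pics/ and viewed, about 8 in all and at most 12, crops included, and the job is handed in when it is done.

Besides the shell and the picture viewer there is one more tool, called after "Call:" as a command line: name --argument value ..., lists and objects as JSON in quotes. jog_arm: Moves the arm, as the interface text tells. Its arguments: {"type":"object","properties":{"series":{"type":"array","items":{"type":"array"}}},"required":["series"]}

```bash
mkdir -p pics; ls; python3 - <<'E'
from plant import *
import cv2,numpy as np
print(get_obs())
a=snapshot("scene");b=snapshot("top")
cv2.imwrite("pics/scene0.png",a);cv2.imwrite("pics/top0.png",b)
for n in("scene","top","wrist"):print(n,calibration(n))
E
```

```text
pics
{'time': 0.0, 'joint_pos': array([ 1.10023422e+00,  1.16462214e-01,  1.44224252e+00,  1.79857324e-05,
        1.58401608e+00, -3.78269779e-02]), 'dq': array([-0.00149615,  0.00073854,  0.00081495, -0.00011726, -0.00193332,
        0.00080318]), 'joint_torque': array([-1.93272854e-04, -7.21247363e+01, -6.22617459e+01,  7.80130341e-02,
        2.35337194e-02, -6.75179353e-05]), 'tool_pos': array([0.28297567, 0.61255801, 0.18633536]), 'eef_rot': array([-6.74382407e-01, -3.06804793e+00,  1.70789619e-03]), 'force': array([ 0.30245219, -0.17170305, -0.15410173]), 'wrist_torque': array([-0.01717354,  0.02499589,  0.00013126]), 'gripper_width': 0.09297325845610224}
scene {'camera_matrix': array([[398.06469958,   0.        , 281.36958231],
       [  0.        , 398.06469958, 205.65852683],
       [  0.        ,   0.        ,   1.        ]]), 'eye': array([ 0.13803326, -0.67629883,  0.601504  ]), 'orientation': array([-2.06671143,  0.57162374, -0.29190961])}
top {'camera_matrix': array([[388.10052402,   0.        , 288.27578516],
       [  0.        , 388.10052402, 208.34995193],
       [  0.        ,   0.        ,   1.        ]]), 'eye': array([0.38842208, 0.00372956, 1.0574719 ]), 'orientation': array([-2.1488405 ,  2.12241175, -0.17436279])}
wrist {'camera_matrix': array([[346.88931662,   0.        , 285.30733097],
       [  0.        , 346.88931662, 213.17326441],
       [  0.        ,   0.        ,   1.        ]]), 'tool_from_camera': array([[-2.20451897e-04, -9.54626338e-01, -2.97806156e-01,
         8.33110389e-02],
       [ 9.99999780e-01, -2.40906492e-05, -6.63029545e-04,
        -1.03135608e-03],
       [ 6.25771123e-04, -2.97806237e-01,  9.54626133e-01,
        -1.96802642e-01],
       [ 0.00000000e+00,  0.00000000e+00,  0.00000000e+00,
         1.00000000e+00]])}
```

View pics/top0.png

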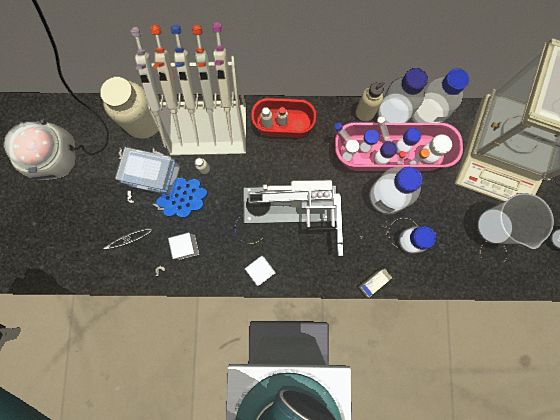

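View pics/scene0.png

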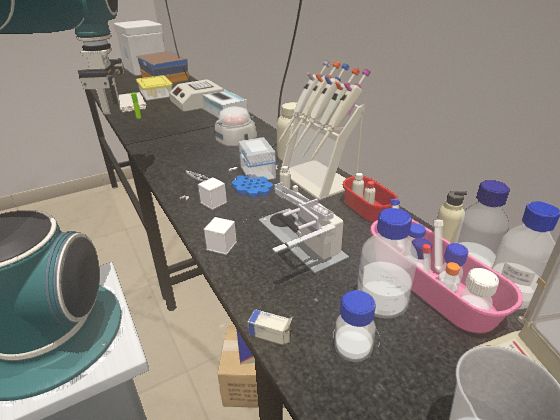

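Candidates for the cup: white squares at top pixels (183,246) and (260,270), seen in the scene picture at (212,193) and (220,235). The tip box at (147,170) is bigger and bluish. Next is a close crop and the distances.

```bash
cat > h.py <<'E'
from plant import *
import cv2,numpy as np
from scipy.spatial.transform import Rotation as R
def cam(n,obs=None):
    c=calibration(n);K=c["camera_matrix"]
    if n!="wrist": return K,R.from_rotvec(c["orientation"]).as_matrix(),c["eye"]
    T=c["tool_from_camera"];Rt=R.from_rotvec(obs["eef_rot"]).as_matrix()
    return K,Rt@T[:3,:3],Rt@T[:3,3]+obs["tool_pos"]
def ray(n,px,obs=None):
    K,Rc,e=cam(n,obs);return e,Rc@np.linalg.solve(K,[px[0],px[1],1.])
def at_z(n,px,z,obs=None):
    e,d=ray(n,px,obs);return e+d*(z-e[2])/d[2]
def proj(n,P,obs=None):
    K,Rc,e=cam(n,obs);q=K@(Rc.T@(np.array(P)-e));return q[:2]/q[2]
E
python3 - <<'E'
from h import *
print(cam("top")[1])
for p in((183,246),(260,270)):
    q=at_z("top",p,.062);print(q,np.hypot(*q[:2]),proj("scene",q))
a=cv2.imread("pics/top0.png")[135:310,105:375]
b=cv2.imread("pics/scene0.png")
cv2.imwrite("pics/c1.png",cv2.resize(a,None,fx=2.95,fy=2.95,interpolation=cv2.INTER_CUBIC))
cv2.imwrite("pics/c2.png",cv2.resize(b[160:280,180:360],None,fx=4.4,fy=4.4,interpolation=cv2.INTER_CUBIC))
E
```

```text
[[ 1.23575691e-02 -9.86550940e-01  1.62986301e-01]
 [-9.99923621e-01 -1.22263431e-02  1.80821945e-03]
 [ 2.08825826e-04 -1.62996197e-01 -9.86626675e-01]]
[0.45190202 0.27368528 0.062     ] 0.5283172003409111 [210.39955646 184.65015831]
[0.39370321 0.07522156 0.062     ] 0.4008247727762709 [218.64886409 225.31918464]
```

View pics/c1.png

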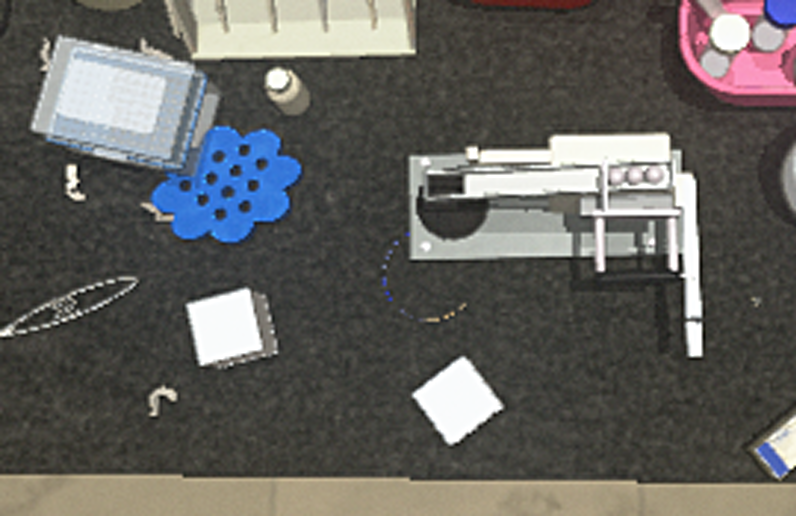

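View pics/c2.png

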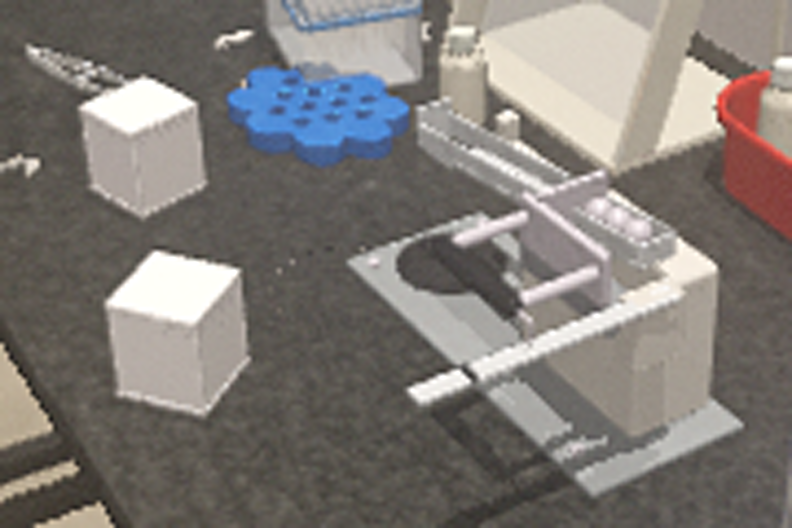

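```bash
python3 - <<'E'
from h import *
f=lambda p:(p[0]/2.95+105,p[1]/2.95+135)
def P(name,p,z):
    q=at_z("top",f(p),z);print(name,q.round(4));return q
for p in((187,303),(247,289),(263,352),(203,366)):P("cup",p,.062)
for p in((463,355),(503,405),(452,445),(412,397)):P("look",p,.062)
for n,p in(("plateBL",(410,155)),("plateFL",(411,260)),("plateFR",(575,258)),("padL",(417,205)),("padR",(488,205)),("padF",(452,240)),("padc",(452.5,205))):P(n,p,.006)
P("mark",(693,320),.107);P("strip end",(694,356),.107)
P("barL",(600,272),.12);P("barR",(672,272),.12)
P("stem backL",(600,212),.12);P("stem backR",(672,212),.12)
P("edge",(300,475),0);P("rackfront",(230,242),.01)
g=lambda p:(p[0]/4.4+180,p[1]/4.4+160)
for n,p,z in(("s plate L corner",(350,263),.006),("s plate FR",(595,495),.006),("s plate BR",(742,425),.006),("s mark",(470,375),.107),("s pad c",(440,265),.006),("cup near",(140,132),.062),("cup left",(82,108),.062),("cup far",(145,78),.062),("cup right",(198,97),.062)):
    print(n,at_z("scene",g(p),z).round(4))
E
```

```text
cup [0.4727 0.3124 0.062 ]
cup [0.4855 0.2608 0.062 ]
cup [0.4311 0.2441 0.062 ]
cup [0.4185 0.2952 0.062 ]
look [0.4307 0.0711 0.062 ]
look [0.3885 0.0358 0.062 ]
look [0.3543 0.0787 0.062 ]
look [0.3943 0.1141 0.062 ]
plateBL [0.619  0.1291 0.006 ]
plateFL [0.5197 0.1251 0.006 ]
plateFR [ 0.5235 -0.0266  0.006 ]
padL [0.5714 0.1211 0.006 ]
padR [0.5723 0.0549 0.006 ]
padF [0.5389 0.0876 0.006 ]
padc [0.5719 0.088  0.006 ]
mark [ 0.4599 -0.1219  0.107 ]
strip end [ 0.4303 -0.1224  0.107 ]
barL [ 0.4975 -0.044   0.12  ]
barR [ 0.4982 -0.1033  0.12  ]
stem backL [ 0.5476 -0.0438  0.12  ]
stem backR [ 0.5483 -0.1036  0.12  ]
edge [0.3239 0.2199 0.    ]
rackfront [0.5339 0.2923 0.01  ]
s plate L corner [0.5237 0.1194 0.006 ]
s plate FR [ 0.5317 -0.131   0.006 ]
s plate BR [ 0.6292 -0.1262  0.006 ]
s mark [ 0.4625 -0.126   0.107 ]
s pad c [0.5691 0.0887 0.006 ]
cup near [0.4439 0.2431 0.062 ]
cup left [0.4239 0.292  0.062 ]
cup far [0.4737 0.3086 0.062 ]
cup right [0.4929 0.2658 0.062 ]
```

The scene shows two mouth-down cups, and the farther one, at (0.452, 0.278) and 0.53 m from the base, is the one meant. The dispenser's yaw is about 2° and its pad is at (0.572, 0.088). The mark predicted from the pad agrees with the measured mark to 1–2 mm. My plan is to topple the cup twice toward −y with shut fingers, then place it.

Call:
jog_arm --series '[[0,[0.42,-0.77,0],-0.91],[0,[0.42,-0.77,0],-0.91],[0,[0.42,-0.77,0],-0.91],[0,[0.42,-0.77,0],-0.91],[0,[0.42,-0.77,0],-0.91],[0,[0.42,-0.77,0],-0.91],[0,[0.42,-0.77,0],-0.91],[0,[0.42,-0.77,0],-0.91],[0,[0.42,-0.77,0],-0.91],[0,[0,0,-0.84],0],[0,[0,0,-0.84],0],[0,[0,0,-0.84],0],[0,[0,0,-0.84],0],[0,[0,0,0],0],[0,[0,0,0],0]]'

```text
time: 1.35
tool_pos: [0.4336, 0.3351, 0.0519]
eef_rot: [-1.889, -2.509, 0.005]
force: [0.6, -0.1, 0.2]
gripper_width: 0.0014
```

Call:
jog_arm --series '[[0,[0.08,-0.29,-0.05],0],[0,[0.08,-0.29,0],0],[0,[0.02,-0.06,0],0],[0,[0.032,-0.113,0.1],0],[0,[0.036,-0.125,0.1],0],[0,[0.038,-0.13,0.09],0],[0,[0.04,-0.137,0.08],0]]'

```text
time: 1.93
tool_pos: [0.4477, 0.2894, 0.0665]
eef_rot: [1.889, 2.51, 0.001]
force: [-0.2, -0.3, 0.3]
gripper_width: 0.0005
```

```bash
python3 - <<'E'
from h import *
o=get_obs();print(o["tool_pos"],o["force"])
a=snapshot("wrist");b=snapshot("scene")
b=b[150:290,150:340]
cv2.imwrite("pics/w1.png",np.hstack([cv2.resize(a,(400,300)),cv2.resize(b,(400,300),interpolation=cv2.INTER_CUBIC)]))
E
```

```text
[0.44772751 0.28941531 0.06646319] [-0.15630941 -0.33461792  0.34926764]
```

View pics/w1.png

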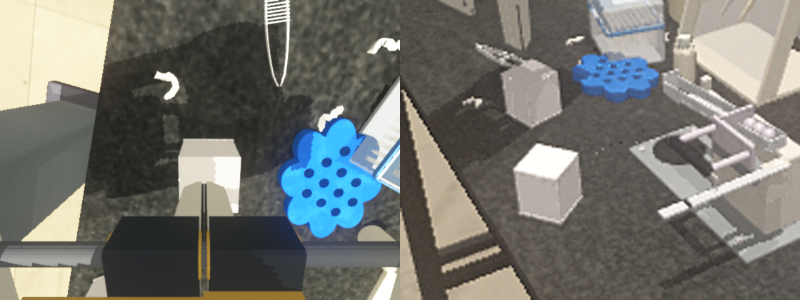

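```bash
python3 - <<'E'
from h import *
o=get_obs()
c=np.array([.452,.278]);d=np.array([.276,-.961]);l=np.array([.961,.276])
for s,t in((-1,-1),(-1,1),(1,1),(1,-1)):
  for z in(.062,0):
    q=[*(c+.027*(s*d+t*l)),z]
    print(s,t,z,(proj("wrist",q,o)*400/560).round(),proj("scene",q).round())
t=o["tool_pos"];print("tcp",proj("wrist",t,o)*400/560,proj("scene",t))
b=snapshot("scene")[165:235,170:270]
cv2.imwrite("pics/s2.png",cv2.resize(b,(800,560),interpolation=cv2.INTER_CUBIC))
E
```

```text
-1 -1 0.062 [174. 157.] [196. 184.]
-1 -1 0 [181. 139.] [199. 203.]
-1 1 0.062 [237. 157.] [212. 178.]
-1 1 0 [230. 139.] [214. 196.]
1 1 0.062 [235. 213.] [223. 184.]
1 1 0 [228. 185.] [225. 202.]
1 -1 0.062 [176. 213.] [208. 191.]
1 -1 0 [182. 185.] [211. 210.]
tcp [204.7075059  175.68267639] [206.8367154  181.39347742]
```

View pics/s2.png

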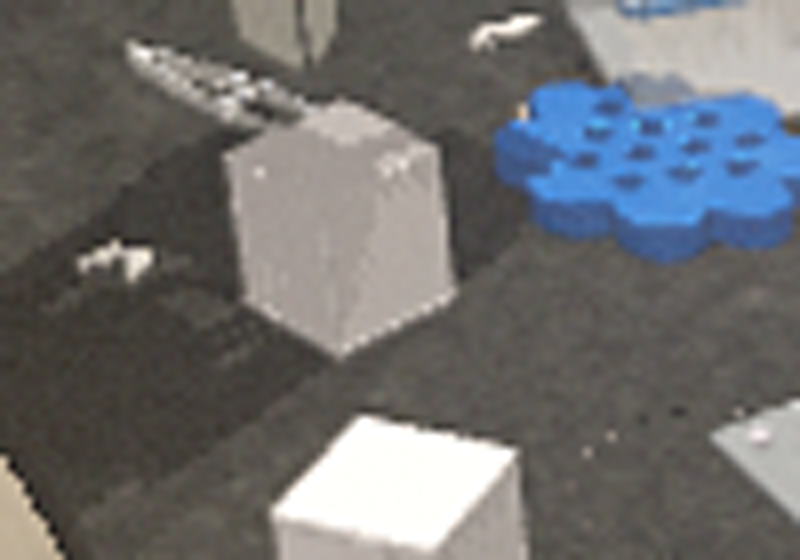

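```bash
python3 - <<'E'
from h import *
o=get_obs();a=snapshot("wrist");cv2.imwrite("pics/w2raw.png",a)
Rt=R.from_rotvec(o["eef_rot"]).as_matrix()
for k in(0,.01,.02,.03):
  print(k,proj("wrist",o["tool_pos"]-k*Rt[:,2]+Rt[:,0]*0.0075,o).round(1))
print(o["gripper_width"]);g=a.mean(2).astype(int)
for r in range(228,290,3):print(r,g[r,262:312:3])
E
```

```text
0 [286.6 234.5]
0.01 [286.7 240.7]
0.02 [286.7 247.4]
0.03 [286.8 254.9]
0.0005618213821126855
228 [220 219 220 221 221 222 222 220 221 221 222 221 222 244 250 250 250]
231 [220 220 220 220 221 221 221 221 221 221 221 221 221 228 250 250 250]
234 [219 220 221 220 221 221 220 221 221 222 221 221 223 241 250 250 250]
237 [220 221 220 220 221 220 221 221 222 222 222 222 223 244 250 250 250]
240 [220 220 221 220 221 221 222 221 221 221 221 221 222 224 250 250 250]
243 [220 220 220 220 221 220 221 221 221 221 221 222 222 235 250 250 250]
246 [219 220 220 219 221 220 221 221 221 221 221 221 221 249 250 250 250]
249 [219 220 220 221 221 220 221 221 221 221 221 221 222 244 249 250 250]
252 [219 220 220 219 220 220 220 220 221 220 221 221 222 233 249 249 249]
255 [220 220 219 211 185 172 170 217 220 183 172 172 201 247 249 249 249]
258 [217 200 168 166 167 167 167  71 121 135 168 168 170 170 207 243 249]
261 [165 165 166 166 167 165 167  63 116 122 168 168 168 168 169 169 179]
264 [166 164 165 166 165 166 165  62 117 121 167 168 168 167 169 167 170]
267 [165 164 164 165 166 166 165  62 114 119 167 168 167 168 169 169 168]
270 [164 164 165 165 166 167 165  59 116 113 167 167 167 166 168 167 168]
273 [165 164 165 166 165 165 164  56 115 106 168 167 166 167 168 167 167]
276 [163 165 165 165 165 165 165  55 115 105 166 166 167 167 167 166 167]
279 [165 164 164 165 165 165 164  54 115 102 166 167 167 167 166 166 167]
282 [163 164 164 165 164 164 164  52 113  93 167 166 165 166 166 167 166]
285 [162 163 163 165 165 165 162  49 114  93 165 166 165 166 165 166 166]
288 [161 163 164 163 165 164 164  50 113  91 166 165 166 165 167 165 165]
```

Call:
jog_arm --series '[[0,[0,0,-0.05],0],[0,[0,0,-0.05],0],[0,[0,0,-0.05],0],[0,[0,0,0],0]]'

```text
time: 2.47
tool_pos: [0.447, 0.2897, 0.0586]
eef_rot: [-1.889, -2.51, 0.002]
force: [0.9, -0.4, -0.3]
gripper_width: 0.0002
```

Call:
jog_arm --series '[[0,[0,0,-0.07],0],[0,[0,0,-0.07],0],[0,[0,0,-0.07],0],[0,[0,0,0],0]]'

```text
time: 2.8
tool_pos: [0.4471, 0.2896, 0.0503]
eef_rot: [-1.889, -2.51, 0.001]
force: [-0.2, 0.3, -0.9]
gripper_width: 0.0005
```

Call:
jog_arm --series '[[0,[0,0,-0.07],0],[0,[0,0,-0.07],0],[0,[0,0,-0.04],0],[0,[0,0,0],0]]'

```text
time: 3.13
tool_pos: [0.4472, 0.2897, 0.0434]
eef_rot: [-1.889, -2.51, 0.001]
force: [0.1, -0.8, 0.9]
gripper_width: 0.0004
```

Call:
jog_arm --series '[[0,[0,0,-0.05],0],[0,[0,0,0],0]]'

```text
time: 3.3
tool_pos: [0.4473, 0.2897, 0.0416]
eef_rot: [-1.889, -2.51, 0.0]
force: [-0.4, -0.2, -0.7]
gripper_width: 0.0006
```

```bash
python3 - <<'E'
from h import *
o=get_obs();print(proj("scene",o["tool_pos"]),proj("top",o["tool_pos"]))
b=snapshot("scene")[145:225,180:260];t=snapshot("top")[210:290,140:220]
cv2.imwrite("pics/s3.png",np.hstack([cv2.resize(i,(400,400),interpolation=cv2.INTER_CUBIC) for i in(b,t)]))
E
```

```text
[207.59894782 189.01544445] [178.85250707 248.22042036]
```

View pics/s3.png

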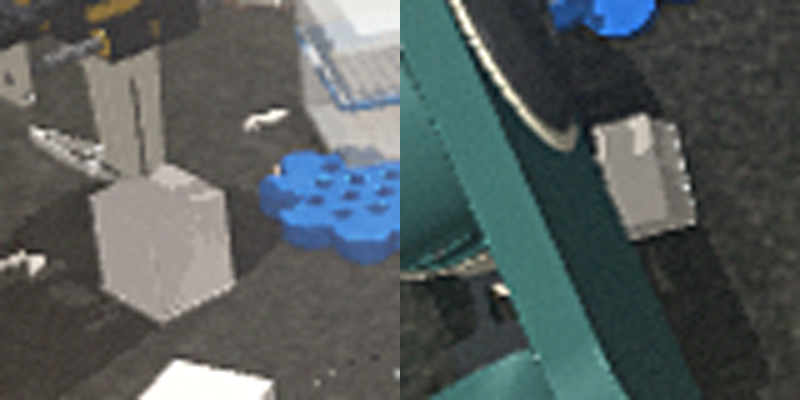

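Call:
jog_arm --series '[[0,[0,0,0.3],0],[0,[-0.23,0.79,0],0],[0,[0,0,-0.62],0],[0,[0,0,0],0],[0,[0.04,-0.13,0],0],[0,[0.03,-0.11,0],0],[0,[0.032,-0.113,0.1],0],[0,[0.036,-0.125,0.1],0],[0,[0.038,-0.13,0.09],0]]'

```text
time: 4.15
tool_pos: [0.4458, 0.2963, 0.042]
eef_rot: [1.89, 2.509, 0.002]
force: [-0.3, -0.5, -1.0]
gripper_width: 0.0005
```

```bash
python3 - <<'E'
from h import *
o=get_obs();print(o["tool_pos"],o["force"])
b=snapshot("scene")[145:225,180:260];w=snapshot("wrist")
cv2.imwrite("pics/s4.png",np.hstack([cv2.resize(b,(400,400),interpolation=cv2.INTER_CUBIC),cv2.resize(w[100:300,180:380],(400,400))]))
E
```

```text
[0.44584865 0.29629651 0.04201832] [-0.31989673 -0.52682143 -0.98856834]
```

View pics/s4.png

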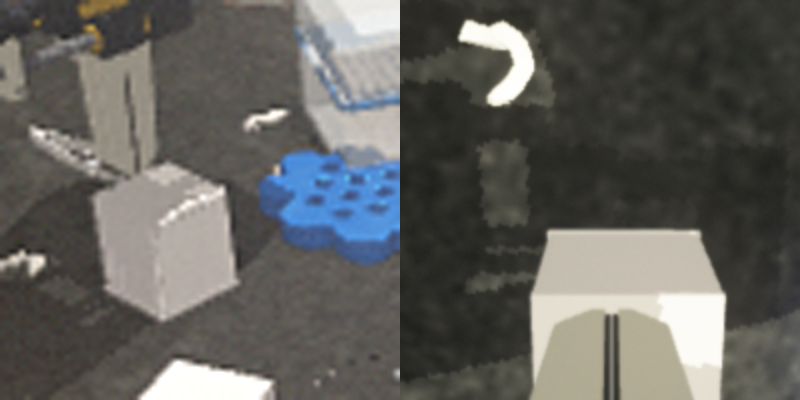

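```bash
python3 - <<'E'
from h import *
for (x,y,z0) in((.4477,.2894,.0665),(.4458,.2963,.042),(.4473,.2897,.0416)):
  print([(round(z0+k,4),proj("scene",[x,y,z0+k]).round(1)) for k in(0,.01,.02,.03,.04)])
E
```

```text
[(0.0665, array([206.7, 181.4])), (0.0765, array([206.3, 178.2])), (0.0865, array([205.9, 175.1])), (0.0965, array([205.5, 171.9])), (0.1065, array([205. , 168.7]))]
[(0.042, array([206.2, 188.1])), (0.052, array([205.8, 185. ])), (0.062, array([205.4, 181.9])), (0.072, array([205. , 178.8])), (0.082, array([204.6, 175.7]))]
[(0.0416, array([207.6, 189. ])), (0.0516, array([207.2, 186. ])), (0.0616, array([206.8, 182.9])), (0.0716, array([206.4, 179.8])), (0.0816, array([205.9, 176.6]))]
```

Call:
jog_arm --series '[[0,[0,0,0.2],0],[0,[-0.18,0.63,0],0],[0,[0,0,-0.85],0],[0,[0,0,0],0],[0,[0.04,-0.14,0],0],[0,[0.04,-0.14,0],0],[0,[0.028,-0.098,0.11],0],[0,[0.031,-0.107,0.1],0],[0,[0.034,-0.118,0.09],0]]'

```text
time: 5.0
tool_pos: [0.4456, 0.2976, 0.0283]
eef_rot: [1.89, 2.509, 0.002]
force: [-0.3, 0.8, 0.1]
gripper_width: 0.0004
```

```bash
cat > fit.py <<'E'
from h import *
D=np.array([.276,-.961,0]);L=np.array([.961,.276,0]);C=np.array([.452,.278,0]);Z=np.array([0,0,1.])
def corners(s,th,off=(0,0)):
    # cup tipped by th (rad) about its leading lower edge, shifted s along D
    P=[]
    for a in(-.054,0):
        for h in(0,.062):
            u=a*np.cos(th)+h*np.sin(th);z=-a*np.sin(th)+h*np.cos(th)
            for l in(-.027,.027):P.append(C+D*(s+.027+u)+L*l+Z*z+[*off,0])
    return np.array(P)
def mask(img):
    g=img.astype(int);m=((g.mean(2)>115)&(g.max(2)-g.min(2)<40)).astype(np.uint8);return m
def sil(P):
    m=np.zeros((420,560),np.uint8);q=np.array([proj("scene",p) for p in P])
    cv2.fillConvexPoly(m,cv2.convexHull(np.round(q*16).astype(np.int32)),1,shift=4);return m
def fit(img,S,T,off=(0,0)):
    m=mask(img);m[:176]=0;m[:,:185]=0;m[213:]=0;m[:,285:]=0
    r=[]
    for s in S:
        for t in T:
            k=sil(corners(s,np.radians(t),off));k[:176]=0;k[213:]=0
            r.append(((k&m).sum()/(k|m).sum(),round(s,3),t))
    return sorted(r)[::-1][:4],m
E
python3 - <<'E'
from fit import *
o=get_obs();print(o["tool_pos"],o["force"])
for n in("pics/scene0.png",None):
    img=cv2.imread(n) if n else snapshot("scene")
    r,m=fit(img,np.arange(-.01,.04,.002),range(0,80,5),(.004,0));print(r)
cv2.imwrite("pics/s5raw.png",img)
for y in range(172,215,2):print(''.join('#' if v else '.' for v in m[y,185:250]))
E
```

```text
[0.44561106 0.29762867 0.0282616 ] [-0.28988858  0.75468156  0.0750723 ]Traceback (most recent call last):
  File "<stdin>", line 5, in <module>
  File "fit.py", line 21, in fit
    k=sil(corners(s,np.radians(t),off));k[:176]=0;k[213:]=0
  File "fit.py", line 14, in sil
    m=np.zeros((420,560),np.uint8);q=np.array([proj("scene",p) for p in P])
                                               ~~~~^^^^^^^^^^^
  File "h.py", line 14, in proj
    K,Rc,e=cam(n,obs);q=K@(Rc.T@(np.array(P)-e));return q[:2]/q[2]
           ~~~^^^^^^^
  File "h.py", line 5, in cam
    c=calibration(n);K=c["camera_matrix"]
ValueError: time passes only in moves, steps and waits
```

```bash
sed -i 's/^def cam/import functools\ncalibration=functools.cache(calibration)\ndef cam/' h.py
python3 - <<'E'
from fit import *
o=get_obs();print(o["tool_pos"],o["force"])
for n in("pics/scene0.png",None):
    img=cv2.imread(n) if n else snapshot("scene")
    r,m=fit(img,np.arange(-.01,.04,.002),range(0,80,5),(.004,0));print(r)
cv2.imwrite("pics/s5raw.png",img)
for y in range(172,215,2):print(''.join('#' if v else '.' for v in m[y,185:250]))
E
```

```text
[0.44561106 0.29762867 0.0282616 ] [-0.28988858  0.75468156  0.0750723 ]
[(np.float64(0.6753371868978806), np.float64(-0.002), 5), (np.float64(0.6734496124031008), np.float64(-0.004), 0), (np.float64(0.6734299516908212), np.float64(-0.002), 0), (np.float64(0.6718146718146718), np.float64(0.0), 0)]
[(np.float64(0.6566604127579737), np.float64(0.002), 15), (np.float64(0.6505681818181818), np.float64(-0.002), 20), (np.float64(0.6482694106641721), np.float64(0.004), 15), (np.float64(0.648217636022514), np.float64(0.0), 15)]
.................................................................
.................................................................
......#####...#######..###.....#................................#
..........############.############...............#..............
...............#######################...........................
.................#######################.........................
.................##########################......................
.................###########################.....................
.................###########################..
[... 177 characters left out ...]
###################.....................
####.............##########################......................
.###.............##########################......................
.................##########################......................
...................########################......................
......................##################.........................
........................############.............................
..........................######.................................
.................................................................
.................................................................
.................................................................
```

The fit says the cup is tipping, at about 15°. I'll carry on along the arc.

Call:
jog_arm --series '[[0,[0.035,-0.123,0.085],0],[0,[0.038,-0.132,0.07],0],[0,[0.039,-0.135,0.06],0],[0,[0.041,-0.142,0.045],0],[0,[0.041,-0.144,0.03],0],[0,[0.043,-0.15,0.02],0],[0,[0.043,-0.15,0],0],[0,[0.043,-0.15,0],0],[0,[0,0,0],0],[0,[0,0,0],0],[0,[0,0,0],0]]'

```text
time: 5.97
tool_pos: [0.4578, 0.2531, 0.039]
eef_rot: [-1.889, -2.51, 0.0]
force: [0.2, 0.1, -0.3]
gripper_width: 0.0005
```

```bash
python3 - <<'E'
from fit import *
o=get_obs();print(o["tool_pos"],o["force"])
img=snapshot("scene");r,m=fit(img,np.arange(-.01,.08,.004),range(0,95,10),(.004,0));print(r)
cv2.imwrite("pics/s6.png",np.hstack([cv2.resize(img[145:245,180:280],(400,400),interpolation=cv2.INTER_CUBIC),cv2.resize(snapshot("wrist")[60:340,140:420],(400,400))]))
E
```

```text
[0.45779617 0.25313268 0.03898428] [ 0.20697299  0.09384212 -0.28079926]
[(np.float64(0.6054054054054054), np.float64(0.002), 90), (np.float64(0.5926258992805755), np.float64(0.006), 90), (np.float64(0.5886524822695035), np.float64(0.01), 80), (np.float64(0.5789938217122683), np.float64(-0.002), 90)]
```

View pics/s6.png

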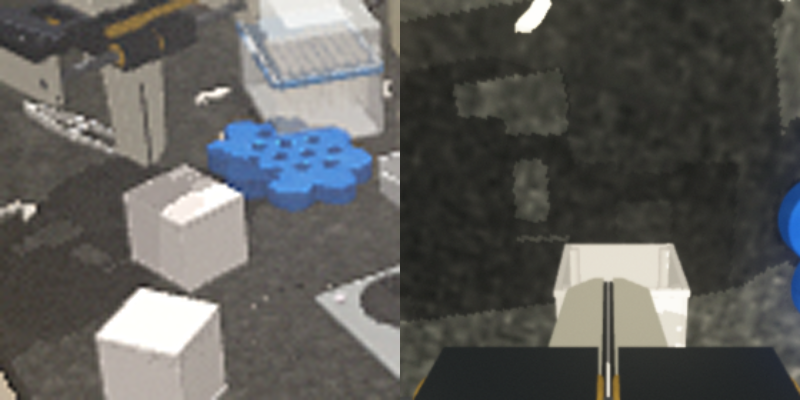

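The cup now lies on its side with its mouth toward the fingers, open in the wrist view at about (610,265). Next is the second tip, from the mouth side.

Call:
jog_arm --series '[[0,[-0.1,0.34,0],0],[0,[0,0,-0.76],0],[0,[0,0,0],0],[0,[0.04,-0.13,0],0],[0,[0.04,-0.14,0],0],[0,[0.034,-0.118,0.13],0],[0,[0.036,-0.125,0.12],0],[0,[0.039,-0.137,0.105],0],[0,[0.042,-0.147,0.095],0],[0,[0.043,-0.151,0.08],0],[0,[0.046,-0.159,0.068],0],[0,[0.047,-0.163,0.053],0],[0,[0.048,-0.168,0.038],0],[0,[0.048,-0.168,0.02],0],[0,[0.028,-0.096,0],0],[0,[0,0,0],0],[0,[0,0,0],0]]'

```text
time: 7.48
tool_pos: [0.4735, 0.1984, 0.0368]
eef_rot: [-1.89, -2.509, 0.0]
force: [-0.5, 0.2, -0.0]
gripper_width: 0.0006
```

```bash
python3 - <<'E'
from fit import *
o=get_obs();print(o["tool_pos"],o["force"])
t=snapshot("top");img=snapshot("scene")
cv2.imwrite("pics/t7.png",t);cv2.imwrite("pics/s7raw.png",img)
cv2.imwrite("pics/s7.png",np.hstack([cv2.resize(i,(400,400),interpolation=cv2.INTER_CUBIC) for i in(img[165:265,180:280],t[185:285,170:270])]))
E
```

```text
[0.47346541 0.19840723 0.03682748] [-0.46781349  0.22196467 -0.02306569]
```

View pics/s7.png

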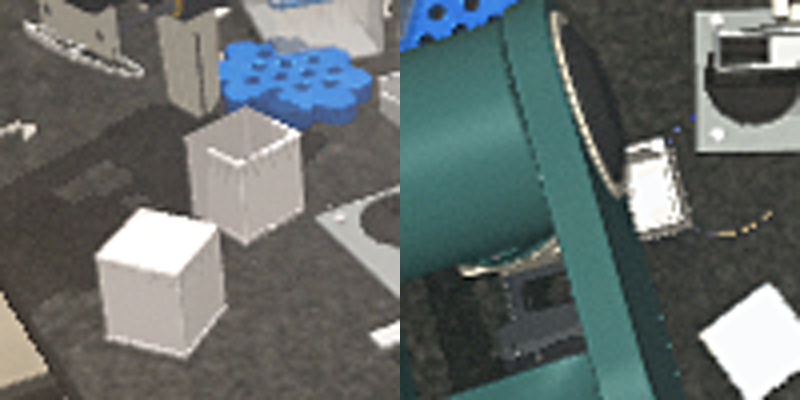

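The cup stands mouth-up: its open rim is at scene-crop pixels (186,138), (245,107), (302,130) and (240,163). I'll clear the arm, turn for the grasp, and measure.

Call:
jog_arm --series '[[100,[0,0.1,0.8],0],[100,[0,0.5,0.8],0],[100,[-0.2,0.8,0.8],1],[100,[-0.2,0.8,0.6],1],[100,[0,0.8,0],1],[100,[0,0,0],1],[100,[0,0,0],1],[100,[0,0,0],1],[100,[0,0,0],1],[100,[0,0,0],1],[100,[0,0,0],1],[100,[0,0,0],1],[100,[0,0,0],1],[100,[0,0,0],1],[100,[0,0,0],1],[100,[0,0,0],1],[100,[0,0,0],1]]'

```text
time: 9.0
tool_pos: [0.458, 0.3159, 0.1539]
eef_rot: [0.448, -3.109, 0.0]
force: [-0.6, 0.2, -0.8]
gripper_width: 0.0928
```

```bash
cat > fit2.py <<'E'
from h import *
from scipy.optimize import minimize
def cup(x,y,yaw,z0=0):
    c,s=np.cos(yaw),np.sin(yaw)
    return [[x+c*a-s*b,y+s*a+c*b,z] for a in(-.027,.027) for b in(-.027,.027) for z in(z0,z0+.062)]
def sil(n,P):
    m=np.zeros((420,560),np.uint8);q=np.array([proj(n,p) for p in P])
    h=cv2.convexHull(np.round(q*64).astype(np.int32))
    big=np.zeros((420,560),np.uint8);cv2.fillConvexPoly(big,h,255,cv2.LINE_AA,shift=6);return big/255.
def mask(img,P,n,thr):
    g=img.astype(int);m=((g.mean(2)>thr)&(g.max(2)-g.min(2)<45)).astype(np.uint8)
    roi=cv2.dilate((sil(n,P)>0).astype(np.uint8),np.ones((13,13)));m&=roi
    k,l,st,_=cv2.connectedComponentsWithStats(m);i=1+st[1:,4].argmax();m=(l==i).astype(np.uint8)
    return cv2.fillPoly(m,[cv2.convexHull(cv2.findNonZero(m))],1)
def fit(imgs,p0,thr=110):
    ms={n:mask(i,cup(*p0),n,thr) for n,i in imgs.items()}
    def f(p):
        return sum(np.abs(sil(n,cup(p[0],p[1],p[2]))-m).sum()/m.sum() for n,m in ms.items())
    r=minimize(f,p0,method="Nelder-Mead",options=dict(initial_simplex=[p0]+[np.add(p0,e) for e in((.006,0,0),(0,.006,0),(0,0,.15))],maxiter=150))
    return r.x,r.fun,{n:int(m.sum()) for n,m in ms.items()}
E
python3 - <<'E'
from fit2 import *
o=get_obs();print(o["tool_pos"],o["joint_pos"])
t=snapshot("top");s=snapshot("scene");cv2.imwrite("pics/t8.png",t);cv2.imwrite("pics/s8.png",s)
i0={"top":cv2.imread("pics/top0.png"),"scene":cv2.imread("pics/scene0.png")}
p=(.452,.278,.28);print("start",fit({"top":i0["top"]},p),fit({"scene":i0["scene"]},p))
p=(.482,.163,.28)
g=lambda p:at_z("scene",(p[0]/4+180,p[1]/4+165),.062)
print(np.mean([g(q) for q in((186,138),(245,107),(302,130),(240,163))],0))
print("top",fit({"top":t},p));print("scene",fit({"scene":s},p))
E
```

```text
[0.45800831 0.31593508 0.15385837] [ 5.57969555e-01 -1.32578996e-01  1.74225656e+00  5.55327796e-05
  1.53215257e+00 -1.29884676e+00]
start (array([0.45396693, 0.28088742, 0.26566555]), np.float64(0.04932951023836418), {'top': 677}) (array([0.45595607, 0.28385654, 0.28869952]), np.float64(0.17084788253200825), {'scene': 876})
[0.49201434 0.15945233 0.062     ]
top (array([0.48948439, 0.16266692, 0.26223416]), np.float64(0.052800664239637224), {'top': 614})
scene (array([0.47817164, 0.1523772 , 0.45928533]), np.float64(0.293968685740192), {'scene': 1211})
```

Call:
jog_arm --series '[[100,[0.07,-1,0],-0.23],[100,[0.07,-1,0],0],[100,[0.07,-0.99,0],0],[100,[0.07,-0.98,0],0],[100,[0,0,-0.7],0],[100,[0,0,-0.65],0],[100,[0,0,0],0]]'

```text
time: 9.68
tool_pos: [0.4675, 0.1557, 0.0956]
eef_rot: [0.393, -3.111, 0.001]
force: [-1.4, -0.2, -0.3]
gripper_width: 0.0934
```

```bash
python3 - <<'E'
from fit2 import *
o=get_obs();print(o["tool_pos"],o["eef_rot"])
for q in cup(.4895,.1627,.262):
    if q[2]>0:print(proj("wrist",q,o).round())
Rt=R.from_rotvec(o["eef_rot"]).as_matrix()
for k in(0,.027):
  for s in(-.0465,.0465):print(k,s,proj("wrist",o["tool_pos"]+Rt@[0.0075,s,-k],o).round())
cv2.imwrite("pics/w9.png",snapshot("wrist"))
E
```

```text
[0.46754796 0.15574418 0.09556732] [ 3.92938564e-01 -3.11146940e+00  1.10680564e-03]
[250. 225.]
[326. 224.]
[253. 293.]
[325. 293.]
0 -0.0465 [210. 237.]
0 0.0465 [363. 237.]
0.027 -0.0465 [200. 255.]
0.027 0.0465 [374. 255.]
```

View pics/w9.png

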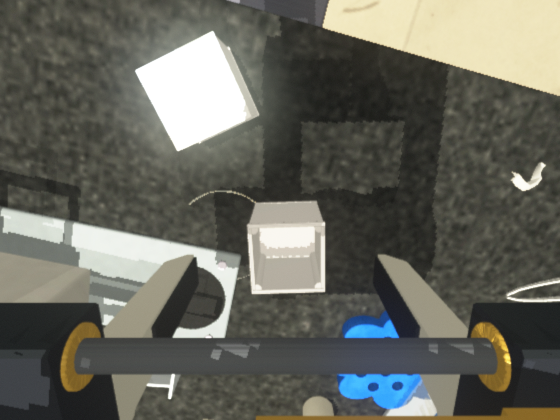

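The wrist view shows the rim corners at (248,227), (326,227), (325,292) and (251,293), within 2–3 px of my estimate. The jaws straddle the cup centrally. I'll go down and grip near the rim.

Call:
jog_arm --series '[[100,[0.04,0,-0.65],0],[100,[0,0,-0.65],0],[100,[0,0,-0.61],0],[100,[0,0,0],0],[0,[0,0,0],0],[0,[0,0,0],0],[0,[0,0,0],0],[0,[0,0,0],0],[0,[0,0,0],0],[0,[0,0,0],0],[0,[0,0,0],0]]'

```text
time: 10.65
tool_pos: [0.4712, 0.1569, 0.0241]
eef_rot: [-0.401, 3.115, 0.0]
force: [0.2, -0.2, 3.6]
gripper_width: 0.0536
```

Call:
jog_arm --series '[[100,[0,0,0],0],[100,[0,0,0],0],[100,[0,0,0],0],[100,[-0.09,-0.02,-0.1],0.05],[100,[0,0,0],0],[100,[0,0,0],0],[0,[0,0,0],0],[0,[0,0,0],0],[0,[0,0,0],0],[0,[0,0,0],0],[0,[0,0,0],0],[0,[0,0,0],0],[0,[0,0,0],0]]'

```text
time: 11.73
tool_pos: [0.4674, 0.156, 0.0196]
eef_rot: [-0.41, 3.115, 0.0]
force: [0.1, -0.3, -0.6]
gripper_width: 0.0539
```

```bash
python3 - <<'E'
from fit2 import *
o=get_obs();print(o["tool_pos"],o["eef_rot"],o["gripper_width"],o["force"])
t=snapshot("top");cv2.imwrite("pics/t10.png",t);cv2.imwrite("pics/w10.png",snapshot("wrist"))
E
```

```text
[0.46743499 0.15604581 0.01964143] [-4.09604355e-01  3.11473442e+00  1.15630432e-06] 0.0539382684822492 [ 0.08268932 -0.32348863 -0.6112319 ]
```

Call:
jog_arm --series '[[0,[0,0,0.2],0],[0,[0,0,0.15],0],[0,[0.24,-0.43,0],-0.55],[0,[0.24,-0.43,0],-0.54],[0,[0.23,-0.43,0],-0.54],[0,[0.23,-0.43,0],-0.54],[0,[0,0,0],0],[0,[0.3,0,0],0],[0,[0.3,0,0],0],[0,[0,0,0],0],[0,[0,0,0],0],[0,[0,0,0],0]]'

```text
time: 12.83
tool_pos: [0.5285, 0.0875, 0.0338]
eef_rot: [0.055, -3.141, -0.0]
force: [0.1, -0.1, -0.4]
gripper_width: 0.0534
```

```bash
python3 - <<'E'
from h import *
o=get_obs();print(o["tool_pos"],o["eef_rot"],o["gripper_width"],o["force"],(2*np.degrees(np.arctan2(o["eef_rot"][1],o["eef_rot"][0]))-90)%180)
E
```

```text
[0.52848663 0.08750439 0.03376307] [ 5.48418177e-02 -3.14084012e+00 -2.11474603e-05] 0.053358995957353834 [ 0.10747689 -0.07868001 -0.36286626] 92.00066561738828
```

Call:
jog_arm --series '[[0,[0.17,0,0],0],[0,[0.17,0,0],0],[0,[0.17,-0.01,0],0],[0,[0,0,0],0],[0,[0,0,-0.1],0],[0,[0,0,-0.1],0],[0,[0,0,0],0],[0,[0,0,0],0]]'

```text
time: 13.5
tool_pos: [0.5491, 0.0868, 0.0252]
eef_rot: [0.054, -3.141, 0.0]
force: [-0.2, 0.7, -0.3]
gripper_width: 0.0539
```

```bash
python3 - <<'E'
from fit2 import *
o=get_obs();print(o["tool_pos"],o["force"],o["gripper_width"])
w=snapshot("wrist");s=snapshot("scene");cv2.imwrite("pics/s11.png",s)
cv2.imwrite("pics/c11.png",np.hstack([cv2.resize(w[150:330,195:375],(400,400),interpolation=cv2.INTER_CUBIC),cv2.resize(s[180:260,235:315],(400,400),interpolation=cv2.INTER_CUBIC)]))
y=np.radians(2)
print("pad circle scene",[proj("scene",[.5719+.034*np.cos(a),.088+.034*np.sin(a),.006]).round(1).tolist() for a in np.arange(0,6.3,np.pi/2)])
print("cup exp",[(proj("scene",p).round(1)).tolist() for p in cup(.5719,.088,y,.006)])
E
```

```text
[0.54914124 0.08679867 0.0251745 ] [-0.21343335  0.74675661 -0.30972046] 0.05389593366181934
pad circle scene [[291.9, 216.3], [274.7, 214.1], [269.9, 223.9], [287.6, 226.3], [291.9, 216.3]]
cup exp [[277.8, 228.2], [277.2, 207.9], [267.2, 218.5], [266.3, 198.7], [295.1, 221.6], [295.1, 201.6], [284.1, 212.4], [283.8, 192.8]]
```

View pics/c11.png

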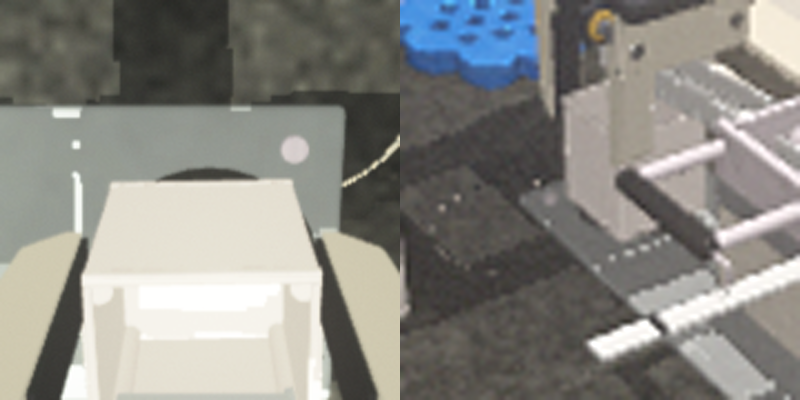

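```bash
python3 - <<'E'
from h import *
o=get_obs();f=lambda p:(195+p[0]*.45,150+p[1]*.45)
for n,p in(("arc peak",(208,168)),("chordL",(155,182)),("chordR",(261,182)),("cupFR",(112,182)),("cupFL",(295,180)),("plateFL",(344,106)),("hole",(295,149))):
    print(n,at_z("wrist",f(p),.006,o).round(4))
for p in((85,280),(321,274)):print("rim",at_z("wrist",f(p),.068,o).round(4))
E
```

```text
arc peak [0.5413 0.0877 0.006 ]
chordL [0.5463 0.072  0.006 ]
chordR [0.5452 0.1036 0.006 ]
cupFR [0.5467 0.0592 0.006 ]
cupFL [0.5442 0.1137 0.006 ]
plateFL [0.5209 0.1263 0.006 ]
hole [0.5345 0.1131 0.006 ]
rim [0.5468 0.06   0.068 ]
rim [0.5435 0.1123 0.068 ]
```

Call:
jog_arm --series '[[0,[0,0,0.05],0],[0,[0.055,0.02,0],0],[0,[0,0,0],0],[0,[0,0,-0.045],0],[0,[0,0,0],0],[0,[0,0,0],0],[40,[0,0,0],0],[70,[0,0,0],0],[80,[0,0,0],0],[80,[0,0,0],0],[80,[0,0,0],0],[80,[0,0,0],0]]'

```text
time: 14.6
tool_pos: [0.5516, 0.0876, 0.0258]
eef_rot: [-0.054, 3.141, 0.0]
force: [-0.3, -0.1, -0.2]
gripper_width: 0.0739
```

Call:
jog_arm --series '[[80,[-0.25,0,0],0],[80,[-0.5,0,0],0],[80,[-0.7,0,0.2],0],[80,[-0.5,0,0.9],0],[80,[0,0,1],0],[80,[0,0,1],0],[80,[0,0,0],0],[80,[0,0,0],0]]'

```text
time: 15.27
tool_pos: [0.474, 0.0877, 0.1522]
eef_rot: [-0.054, 3.137, 0.001]
force: [0.2, -0.3, -0.2]
gripper_width: 0.0744
```

```bash
python3 - <<'E'
from fit2 import *
o=get_obs();print(o["tool_pos"],o["force"],o["gripper_width"],o["joint_pos"].round(2))
s=snapshot("scene");w=snapshot("wrist");t=snapshot("top");cv2.imwrite("pics/t12.png",t);cv2.imwrite("pics/w12.png",w);cv2.imwrite("pics/s12.png",s)
print("pad in wrist",proj("wrist",[.5755,.0883,.006],o),"spout",proj("wrist",[.5745,.088,.085],o))
print("bar",proj("wrist",[.4925,-.075,.12],o))
print("cup exp",[(proj("wrist",p,o).round(1)).tolist() for p in cup(.5745,.0882,.035,.006)])
E
```

```text
[0.47399202 0.08774144 0.15223845] [ 0.17624554 -0.25702375 -0.17428626] 0.0743777643328106 [ 0.13 -0.31  1.89  0.    1.55 -1.48]
pad in wrist [283.6888299  280.29081509] spout [282.94648917 322.62489668]
bar [ 57.97041713 246.84598181]
cup exp [[258.6, 257.1], [253.5, 285.9], [308.6, 257.1], [312.9, 285.8], [259.7, 301.0], [255.1, 336.2], [307.7, 300.9], [311.6, 336.2]]
```

I've used all 12 pictures, so from here I check by numbers only.

```bash
python3 - <<'E'
from h import *
o=get_obs();w=cv2.imread("pics/w12.png");g=w.mean(2).astype(int)
print("pad front/left/right",[proj("wrist",[.5755+a,.0883+b,.006],o).round(1) for a,b in((-.034,0),(0,.034),(0,-.034))])
print("   ",list(range(240,330,3)))
for r in range(238,296,2):print(r,*[f"{v//10:2d}" for v in g[r,236:332:3]])
E
```

```text
pad front/left/right [array([284.9, 255.3]), array([314.9, 284.8]), array([252.8, 282.9])]
    [240, 243, 246, 249, 252, 255, 258, 261, 264, 267, 270, 273, 276, 279, 282, 285, 288, 291, 294, 297, 300, 303, 306, 309, 312, 315, 318, 321, 324, 327]
238 22 15 15 15 15 15 14 14 19 19 19 19 18 15 14 14 14 14 14 14 14 14 13 14 14 14 14 14 13  5  5  5
240 24 24 24 24 24 24 21 21 24 24 24 24 24 24 20 16 16 16 16 16 16 16 16 16 16 16 16 16 15  4  5  5
242 24 24 24 24 24 24 24 24 24 24 24 24 24 24 23 16 16 16 16 16 16 16 16 16 16 16 16 16 15  5  5  5
244 24 24 24 24 24 24 24 24 24 24 24 24 24 24 24 16 16 16 16 16 16 16 16 16 15 16 16 16 16  5  5  5
246 24 24 24 24 24 24 24 24 24 24 24 24 24 24 24 18 16 16 16 16 16 16 16 18 22 17 16 16 15  5  5  5
248 24 24 24 24 24 24 24 24 24 24 24 24 24 24 24 23 15 15 15 15 16 16 16 23 23 21 16 16 15  5  5  5
250 24 24 24 24 24 24 24 23 22 22 22 22 22 23 23 23 14 12 12 12 12 12 12 20 23 21 16 16 15  5  5  5
252 24 24 24 24 24 24 24 22 22 22 22 22 22 22 22 22 13 12 12 12 12 12 12 12 20 16 16 16 15  6  6  7
254 24 24 24 24 24 24 24 23 22 22 22 22 22 19 13 10  8
[... 1345 characters left out ...]

282 16 16 16 16 16 16 17 18 18 18 18 18 19 19 20 19 18 18 18 18 18 18 18 18 18 14  7 24 20  9  8  9
284 16 16 16 16 13 13 18 18 18 18 19 19 19 19 20 18 18 18 18 18 18 18 18 18 18 17  7 24 20  9  8  8
286 13 13 13 13 13 13 20 21 21 22 22 23 24 24 24 22 22 22 22 22 22 22 22 22 22 22  9 24 20 10  8  8
288 12 12 13 12 12 18 25 25 25 25 25 25 25 25 25 24 24 24 25 24 25 24 25 24 25 25 11 24 19 10  9  8
290 12 12 12 12 12 15 25 25 25 25 25 25 25 25 25 25 25 25 25 25 25 25 25 25 25 25 15 24 17 10 10  8
292 12 12 12 12 12 15 25 25 25 21 24 24 24 24 24 25 25 25 25 25 25 25 25 25 25 25 16 24 16  9  9  8
294 14 14 14 14 14 16 25 25 18 21 22 24 24 24 24 25 25 25 25 25 25 23 23 22 22 25 17 24 15  9 10  8
```

The cup is centred on the pad to 1–2 mm: the pad protrudes about 6 px (7 mm) in front of it and the chord is nearly centred. Next I move above the bar with the jaws turned across it.

Call:
jog_arm --series '[[48,[0,0,0.5],-1],[48,[0.05,-0.4,0],-1],[48,[0.05,-0.4,0],-1],[48,[0.05,-0.4,0],-1],[48,[0.05,-0.4,0],-1],[48,[0.05,-0.4,0],-1],[48,[0.05,-0.4,0],-1],[48,[0.05,-0.4,0],-1],[48,[0.05,-0.4,0],-1],[48,[0.05,-0.4,0],-1],[48,[0.05,-0.47,0],-1],[48,[0,0,-0.5],-1],[48,[0,0,0],-1],[48,[0,0,0],-1],[48,[0,0,0],-1],[48,[0,0,0],0],[48,[0,0,0],0]]'

```text
time: 16.83
tool_pos: [0.4931, -0.0751, 0.1486]
eef_rot: [-2.178, -2.262, 0.002]
force: [-0.6, 0.4, -0.1]
gripper_width: 0.0446
```

```bash
python3 - <<'E'
from h import *
o=get_obs();print(o["tool_pos"],o["gripper_width"],(2*np.degrees(np.arctan2(o["eef_rot"][1],o["eef_rot"][0]))-90)%180)
w=snapshot("wrist");cv2.imwrite("pics/w13.png",w);g=w.mean(2).astype(int)
B=np.array([.494,-.075,.12])
for n,d in(("mid",(0,0)),("L",(0,.036)),("R",(0,-.036)),("backL",(.049,.030)),("backR",(.049,-.03)),("mark",(-.035,-.047))):
    p=B+[*d,-.013 if n=="mark" else 0];print(n,proj("wrist",p,o).round(1))
Rt=R.from_rotvec(o["eef_rot"]).as_matrix()
print("tips",[proj("wrist",o["tool_pos"]+Rt@[0.0075,s*o["gripper_width"]/2,-.03],o).round() for s in(-1,1)])
for r in range(190,420,6):print(r,*[f"{v//10:2d}" for v in g[r,170:400:6]])
E
```

```text
[ 0.49313867 -0.07507932  0.14862715] 0.04461439897879532 2.150432830916486
mid [287.4 229.6]
L [289.6 178.4]
R [285.5 276.5]
backL [362.6 189.9]
backR [354.  271.3]
mark [239.3 279.8]
tips [array([244., 255.]), array([329., 255.])]
190  4  4  3  4  5  4  3  3  3  3  3  3  3  3  3  4  3  2  2  1  1  1  9  9  9  9  9 12 12 11  9  9  9  9 13  8  8  9  9
196  3  3  4  3  4  4  3  3  3  3  4  3  3  4  4  4  3  4  3  1  1  1  2  2  2  2  7  7  7  7  7  7  7  9  9 10 10 17 20
202  4  3  3  3  3  4  4  4  4  3  3  3  3  4  4  4  3  4  4  1  1  1  2  2  2  3  7  7  7  7  7  7  7 10 10 15 12 12 13
208  3  4  3  4  4  5  3  3  3  3  4  3  4  3  3  3  4  4  3  1  1  1  3  5  4  6 16 16 16  7  7  7  8 10 10  9  7  9 10
214  3  4  3  3  3  3  4  4  4  3  4  2  2  2  2  1  2  2  2  1  1  1  2  2  2  5 13 23 16 16 16  7  8 10  9 16  7  9 11
220  4  4  3  3  3  4  4  4  3  4  5  2  2  2  2  2  1  2  1  1  1  1  2  2  2  4  7  7  7  7  7  7  7 10  9  8  7  9 13
226  4  3  3  4  3  4  4  5  3  4  3  3  3  3  4  4  4  4  4  1  1  1  4  5  4  5 16 15 11 11  7  7  8 10  8  9 10  9 14
232  4  3  3  4  4  
[... 3151 characters left out ...]
 8  5  4  5  4 13 22 21 22 21 18 11  7  9  4  4  5  4  4  4  4  9 10  6  8  8  8  2  2  5  6  2
394  2  1  1  2  2  3  8  8  5  4  4  5 20 21 22 22 21 16 11 11  8  5  6  4  4  4  4  3 10  8  7 10  8  8  2  1  2  1  2
400  2  1  2  2  2  2  8  8  6  5  4  5 18 21 22 21 22 22 22 13  8  6  7  4  4  4  5  4 10  9 10 17  8  8  2  2  2  1  2
406  2  1  2  1  2  2  8  5  4  4  5  7 17 18 22 23 23 22 22 19 15  5  4  4  4  5  4  4  9 10 15 17  8  7  2  2  2  2  2
412  2  2  1  1  2  2  8  4  5  4  4  7 16 20 20 20 21 20 19 18 14  6  4  4  4  4  4  4  8 10 17 17  8  7  2  2  2  5  6
418  5  5  5  5  5  5  6  6  6  6  6  6  6  6  6  6  6  6  6  6  6  6  6  6  6  6  6  6  6  6  5  5  6  5  6  5  5  5  5
```

Call:
jog_arm --series '[[48,[0.06,0,0],0],[48,[0,0,-0.6],0],[48,[0,0,-0.6],0],[48,[0,0,-0.65],0],[48,[0,0,0],0],[48,[0,0,0],0],[0,[0,0,0],0],[0,[0,0,0],0],[0,[0,0,0],0],[0,[0,0,0],0],[0,[0,0,0],0],[0,[0,0,0],0]]'

```text
time: 17.88
tool_pos: [0.4962, -0.0752, 0.0762]
eef_rot: [2.183, 2.259, 0.001]
force: [0.5, -0.4, 3.1]
gripper_width: 0.0112
```

Call:
jog_arm --series '[[0,[-0.1,-0.003,0],0],[0,[-0.125,-0.004,0],0],[0,[-0.125,-0.004,0],0],[0,[-0.125,-0.004,0],0],[0,[-0.125,-0.004,0],0],[0,[-0.125,-0.005,0],0],[0,[-0.1,-0.003,0],0],[0,[-0.05,-0.002,0],0],[0,[0,0,0],0],[0,[0,0,0],0],[0,[0,0,0],0],[0,[0,0,0],0]]'

```text
time: 18.88
tool_pos: [0.4618, -0.0764, 0.0763]
eef_rot: [2.182, 2.258, 0.003]
force: [8.5, -0.9, -1.7]
gripper_width: 0.0111
```

```bash
python3 - <<'E'
from h import *
o=get_obs();print(o["tool_pos"],o["force"],o["gripper_width"])
s=snapshot("scene");t=snapshot("top");w=snapshot("wrist")
for n,i in(("s",s),("t",t),("w",w)):cv2.imwrite(f"pics/{n}14.png",i)
# strip and mark in each camera; pointer expected over it
for n in("top","scene","wrist"):
    print(n,"mark",proj(n,[.4605,-.1235,.107],o).round(1),"bar end R at 35",proj(n,[.4605,-.112,.12],o).round(1))
def dump(im,n,x0,x1,y0,y1,st=1):
    g=im.mean(2).astype(int);print(n,x0,y0)
    for r in range(y0,y1,st):print(r,*[f"{v//10:2d}" for v in g[r,x0:x1:st]])
a=proj("scene",[.4605,-.1235,.107]).astype(int);dump(s,"scene",a[0]-12,a[0]+16,a[1]-12,a[1]+12)
a=proj("top",[.4605,-.1235,.107]).astype(int);dump(t,"top",a[0]-12,a[0]+10,a[1]-14,a[1]+16)
E
```

```text
[ 0.46179456 -0.07640859  0.0762612 ] [ 8.4817764  -0.89342343 -1.66018072] 0.011057320098268271
top mark [340.6 243.3] bar end R at 35 [336.5 242.8]
scene mark [285.3 244.9] bar end R at 35 [282.3 236.8]
wrist mark [281.3 343.4] bar end R at 35 [281.8 341.2]
scene 273 232
232 15 13 12  5  5  5  5  5  6  5  8 13 15 14 14 14 14 14 14 14 15 10 11 13 13 13 14 13
233 15 13 13  8  5  5  5  6  6  5  5  8 14 14 14 14 14 15 15 17 17 17 16 11 13 13 14 14
234 15 12 12 13  8  5  5  5  6  6  5  7 15 14 14 15 17 17 17 17 17 17 17 16 10 12 15 14
235 15 12 11 13 13 10  5  5  6  6  5  7 15 16 19 17 17 17 17 17 17 17 17 17 16 11 14 14
236 14 11  8 12 13 13 10  5  5  6 10 14 13 19 19 19 17 17 17 17 17 17 17 17 17 10 14 13
237  8  7  6  7 11 13 13 10  6  7 10 17 25 19 19 19 19 17 17 17 17 17 17 17 17 17 21 25
238  6  6  6  6  8 11 12 13 12 12 12 14 20 25 20 19 19 19 17 17 17 17 16 15 21 24 24 25
239  6  6  7  7  6  7 10 13 13 13 13 12 14 19 17 19 19 19 19 17 17 22 25 24 24 25 24 24
240  6  7  7  7  6  7  6 10 13 13 13 13 13 14 17 19 19 18 16 22 24 25 25 24 24 24 24 25
241  6  7  7  7  7  6  6  7 10 13 
[... 2697 characters left out ...]

249  8  8  8  8  8  8  8  8  8  8  8  8  8  8  8  8  8  8  8  8  9  8
250  7  7  7  7  8  8  7  8  8  8  8  8  8  8  8  8  8  8  8  8  8  8
251  7  7  7  7  8  7  8  8  8  7  8  8  8  8  8  8  8  8  8  8  8  8
252  7  7  6  7  7  7  7  7  7  7  7  8  8  7  8  7  8  8  8  8  8  8
253  7  7  7  7  7  7  7  7  7  7  7  7  7  7  7  7  8  7  8  8  8  8
254  6  6  7  7  7  6  7  7  7  7  7  7  7  7  7  7  7  7  7  8  7  7
255  6  6  6  6  6  6  6  6  7  7  7  7  7  7  7  7  7  7  7  7  8  8
256  6  5  5  6  6  6  6  6  6  7  6  6  7  7  7  6  6  7  7  7  7  7
257  5  5  5  5  5  6  6  6  6  6  6  6  6  6  6  6  7  6  7  7  7  7
258  4  5  4  5  5  5  5  5  6  5  5  6  6  6  6  6  7  6  7  6  7  6
```

```bash
python3 - <<'E'
from h import *
o=get_obs();print(o["time"],o["tool_pos"],o["force"])
for f in("scene0","s14"):
    g=cv2.imread(f"pics/{f}.png");g=cv2.resize(g[228:256,268:306],None,fx=1,fy=1).mean(2).astype(int)
    print(f)
    for r in range(28):print(228+r,*[f"{v//10:2d}" for v in g[r]])
# balls: chute positions vs cup
s0=cv2.imread("pics/scene0.png");s=cv2.imread("pics/s14.png")
print("chute ball diff",np.abs(s0[203:216,312:330].astype(int)-s[203:216,312:330]).mean())
E
```

```text
19.0333 [ 0.46184075 -0.07641166  0.07627865] [ 8.75430714  0.51687227 -1.24686494]
scene0
228 15 18 18 18 18 18 18 18 18 18 18 18 16 16 16 16 16 16 16 16 16 15  8  6  6  7  7  7  9  7 12 21 19 16 14 13 12 13
229  9 15 18 18 18 18 18 18 18 18 18 18 17 16 16 16 16 16 16 16 16 16 15  9  6  6  7  7  7  6  7 14 14 13 13 13 13 13
230  8 10 14 18 18 18 18 18 18 17 18 18 18 17 16 16 16 16 16 16 16 16 16 15  9  6  6  6  7 10 15 12 13 13 13 13 13 13
231  8  8  9 14 18 18 18 18 18 18 18 18 18 18 17 16 16 16 16 16 16 16 16 16 15  9  7  6  5 10 20 19 13 13 13 13 13 13
232  8  8  7  9 14 17 18 18 18 18 18 18 18 18 18 17 16 16 16 16 16 16 16 16 16 15  9  8 10 12 14 18 21 13 13 13 13 13
233  9  8  8  8  9 13 17 18 18 18 18 18 18 18 18 18 18 18 16 16 16 16 16 16 16 16 16 16  9 12 12 14 17 14 13 13 13 13
234  8  7  8  7  8  9 13 18 18 18 18 18 18 18 18 18 18 18 18 16 16 16 16 16 16 16 16 16 15 10 12 14 14 14 13 13 13 12
235  7  8  8  8  8  7  9 13 17 18 18 18 18 18 18 18 18 18 18 18 16 16 16 16 16 16 16 16 16 15 10 13 14 13 12 13 19 25
236  8  8  8  8  8  8  7  9 13 17 19 18 18 18 18 18 18 18 18 18 1
[... 4936 characters left out ...]
2  9  8  6  6  6  6  6  6  7  8 13 19 20 20 19 10 10 11 10 11 11 11 10 10 11
251  7  7  6  6  6  7 12 19 18 17 11  8  7  7  6  6  7  6  6  7  6  6  6  9 14 19 20 19 19 10 10 10 11 11 10 10 11 11
252  6  6  6  6  6  6  7 11 10  8  6  6  6  7  6  6  6  6  6  7  7  7  6  7 10 14 19 20 18 16 10 10 11 11 11 11 11 11
253  7  7  6  6  6  6  7  7  6  7  6  6  6  6  6  6  6  7  7  7  7  7  6  6  7  9 13 17 18 20 19 10 11 11 10 11 11 11
254  7  7  6  6  7  6  6  6  6  6  5  6  6  6  6  7  6  7  7  7  7  6  7  6  7 10 10 13 18 20 14 12 10 11 10 11 11 11
255  6  7  7  7  7  7  6  6  7  6  6  6  6  6  6  6  6  6  7  6  7  6  6  6  6  7  8  9 13 14 13 13 12 10 10 10 10 11
chute ball diff 28.93019943019943
```

Call:
jog_arm --series '[[0,[-0.018,0,0],0],[0,[0,0,0],0],[0,[0,0,0],0],[0,[0,0,0],0],[0,[0,0,0],0],[0,[0,0,0],0]]'

```text
time: 19.53
tool_pos: [0.4612, -0.0764, 0.0763]
eef_rot: [2.182, 2.258, 0.003]
force: [9.4, -0.5, -1.2]
gripper_width: 0.0107
```

```bash
python3 - <<'E'
from fit2 import *
o=get_obs();print(o["time"],o["tool_pos"],o["force"],o["gripper_width"])
s=snapshot("scene");w=snapshot("wrist");t=snapshot("top")
for n,i in(("s",s),("t",t),("w",w)):cv2.imwrite(f"pics/{n}15.png",i)
s0=cv2.imread("pics/scene0.png");t0=cv2.imread("pics/top0.png")
D=lambda x,y,z:[.5745+.9994*x-.0349*y,.088+.0349*x+.9994*y,z]
for k in(-.16,-.175,-.19):print("chute",k,proj("scene",D(0,k,.115)).round(),proj("top",D(0,k,.115)).round(),proj("wrist",D(0,k,.115),o).round())
print("cup rim wrist",[proj("wrist",p,o).round().tolist() for p in cup(.5745,.088,.035,.006) if p[2]>.05])
print("cup rim top",[proj("top",p,o).round().tolist() for p in cup(.5745,.088,.035,.006) if p[2]>.05])
def dump(im,x0,x1,y0,y1,st=1):
    g=im.mean(2).astype(int)
    for r in range(y0,y1,st):print(r,*[f"{v//10:2d}" for v in g[r,x0:x1:st]])
for im in(s0,s):print("scene 308");dump(im,308,336,200,218)
for im in(t0,t):print("top 304");dump(im,304,336,186,202)
E
```

```text
19.5333 [ 0.46116092 -0.07643978  0.07631895] [ 9.41372981 -0.46044133 -1.18514657] 0.010738110554545176
chute -0.16 [319. 213.] [320. 194.] [522. 274.]
chute -0.175 [324. 216.] [326. 194.] [516. 300.]
chute -0.19 [328. 219.] [332. 194.] [510. 325.]
cup rim wrist [[463.0, 2.0], [480.0, -127.0], [566.0, 2.0], [593.0, -127.0]]
cup rim top [[267.0, 209.0], [246.0, 210.0], [267.0, 189.0], [246.0, 189.0]]
scene 308
200 16 13 15 17 23 24 18 16 17 15 11 10 10  9  9 10  9  9  9  9  9  9  9  9  9  9 10 10
201 18 21 23 19 16 16 14 13 13 13 11  8  8  9  8  9  9  9  9  9  9  9  9  9  9  9 10  9
202 21 17 17 15 14 14 14 15 15 14 10  8  8  9  9  9  9  9  9  9  9  9  9  9  9  9  9 10
203 16 14 14 14 15 15 15 15 14 15 19 19 10  8  8  9  9 10 10  9  9  9  8  9  9  9  9  9
204 14 15 15 15 15 15 14 14 14 16 23 24 23 13  8  8  9  9  9  9  9  9  9  9  9  9  9  9
205 15 15 15 15 15 15 18 22 22 22 18 19 25 23 19  8  9  9  9  9  9  9  9  9  9 10  9  9
206 15 15 14 14 15 18 21 23 25 23 21 15 16 20 25 19 11  8  8  8  9  8  9  9  9  9  9  9
207 14 15 17 18 15 19 20 22 24 21 19 21 22 20 17 20 24 14  8  8  9  9 
[... 5007 characters left out ...]

195  9  7  8  9  8  8  8  8  8  8  7  8 17 25 25 25 25 25 25 25 25 25 25 25 25 25 25 25 12 25 21 21
196  9  8  8  9  8  8  8  8  8  8  8  9 11 10  9  9  9 10  5  5  5  5  5  5  5  6  6  6  5  6  6  6
197  8  8  9  9  9  9  8  9  8  9  8  8  7  4  6  6  6  6  7  8  8  9  9  9  9 10  9  9 12 13  6  8
198  8  9  9  9  9  9  9  9  9  9  9  9  8  6  8  7  7  7  7  7  6  7  7  8  9 10  9 11 17 16  9 10
199  9  9  9 10  9  9  9  9  9  9  8  8  5  6  8  8  8  8  8  8  7  7  7  7  6  7  7  6  7  6  9 10
200  9  9  9  9  9  9  9  9  9  9  9  7  5  8  9  8  8  8  8  8  8  8  8  8  8  7  7  7  7  7  7  7
201  9  9  9 10  9  9  9  9  9  9  9  6  6  8  9  9  9  9  8  8  8  8  8  8  8  8  8  8  7  7  7  7
```

The balls have left the chute in both views, and the spring force is 9.4 N (about 9 N expected at the mark). I'll do one last check of the cup, then hand in.

```bash
python3 - <<'E'
from h import *
a=cv2.imread("pics/t12.png");b=cv2.imread("pics/t15.png")
for im in(a,b):
    g=im.mean(2).astype(int);print()
    for r in range(184,222,2):print(r,*[f"{v//10:2d}" for v in g[r,238:278]])
E
```

```text
184  7  7  8  8  8  8  8  7  7  8  8  7  7  8  8  8  8  8  8  8  8  9  9  5  9  9  9  9  9  9  9  9  9  9  9  8  9 13 20  7
186  8  8  8  8  8  8  8  8  8  8  8  8  8  8  8  8  8  8  9  9  8  8  7  4  8  9  9  8  9  9  9  9  9  9  9  9  8 11 17 10
188  8  8  8  8  8  8  8  9  8  8  8  9  8  8  9  9  8  9  9  9  9  9  7  4  7 10  9  9  9  9  9  9  9  9  9  9  9  9 12 14
190  9  8  9  8  9  9  9  8  9  9  9  9  9  9  9  9  9  8  9  9  9  9  7  5  6 10  9  9  9  9  9 10  9  9  9  9  9 10 16 23
192  9  9  9  9  9  9  9  9  9  9  9  9  9  9  9  9  9  9  9  9  9  9  8  5  6 10 10  9 10  9  9 10  9  9 10  9  9  9 15 24
194  9  9  9  9  9  9  9  9  9  9  9  9  9  9  9  9  9  9  9  9  9  9  8  6  5 10  9  9 10  9  9  9 10 10 10 10  9  9 14 24
196  9  9  9 10  9  9  9  9  9  9  9 10  9  9  9  9 10 10 10 10 10  9  8  6  5 10 10 10 10  9 10 10 10 10 10 10 10 10 11 16
198  9  9  9 10 10  9 10  9 10 10 10  9 10  9  9 10 10 10 10 10 10 10  9  7  4  8 11 10 10 10 10 10 10 10 11 10 10 10 11 15
200 10  9 10 10 10 10  9  9 10 10 10 10 10 10 10 10 10 10 10 10 10 10 10  7  4  7 11 11 10 11 11 11 11 11 11
[... 2912 characters left out ...]
25 25 25 25 25 25 25 24 23 23 23 24 23 18 16 16 11 11 13 15 15 15 15 15 15 15 15
212  5  5  6  6  5  6 14 18  9 10 11 11 11 11 11 11 11 11 10 11 11 11 11 11 11 12 12 11 11 11 13 16 15 15 15 15 15 15 15 15
214  6  6  6  6  7 11 14 19 19 19 18 11 15 18 14  7  6  6  6 10  9  5  5  4  3  4  6 11 16 16 15 16 19 19 19 19 19 19 18 19
216  5  7  5  6  5  8 14 19 18 18 18 18 14 15 15 16 15  9 13 13 10 11 14 16 16 16 15 15 15 15 15 16 19 19 18 18 19 18  9 11
218  5  5  6  5  5  7 14 19 18 21 25 25 25 18 18 18 19 19 19 19 18 19 19 19 19 19 19 19 18 18 19 19 19 18 19 19 17 10 10 11
220  5  6  6  6  4  6 14 19 18 18 18 20 18 18 18 18 18 18 18 18 18 18 19 18 19 18 18 19 19 19 19 19 19 19 18  9 11 11 11 11
```

```bash
python3 -c "
from plant import *
o=get_obs();print(o['time'],o['tool_pos'],o['force'],o['gripper_width']);print(sign_off())"
```

```text
19.6833 [ 0.46113909 -0.07641629  0.07628062] [ 8.79547117e+00  6.33609690e-03 -1.74612902e+00] 0.01125640483360767
the job is handed in; nothing more can be done
None
```

The job is handed in at 19.7 s. The cup is upright on the pad and released, and the bar is held at the mark with the fingers. I could not see the three balls lying in the cup.

- **Cup:** I picked the mouth-down cup farther from the base and tipped it over twice with shut fingers. I then gripped it near the rim, stood it on the pad and let go.
- **Bar:** I pulled it out about 35 mm and kept the jaws shut on it.

What the last checks showed:

- **Cup position:** The wrist view put the cup within about 1–2 mm of the pad centre. My two readings of the pad centre differed by about 3 mm, so I set the cup between them. After the pull, its rim in the top view was within about 1 px of where it should be.
- **Gate:** The tool moved 35.0 mm, and the force on the tool was 8.8–9.4 N, against about 9 N expected at the mark. The bar's end was within about 1 px of its predicted place at the mark; I could not make out the pointer itself.
- **Balls:** All three are gone from their waiting place in both the scene and top views. That they are in the cup is only inferred from new bright and dark spots inside it.
- **Disagreement with the data:** The real fingertips sat about 27–30 mm behind the stated tool point. My first two pushes passed over the cup because of this, and I allowed for it from then on.
- **Not checked:** I planned every path clear of the bottle, carton and vial, but did not look at them again at the end.

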